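Return the setting block and hold the vice at three clicks

TASK

Take the setting block out of the jaws of the small click-lever vice and stand it fully home in the socket of the rack that is cut to its own size. Then pull the vice's lever round by its upright grip from its rest, closing the jaws by exactly three clicks and never over into the fourth, and finish while still holding the lever at the third click (it springs back if let go). Leave the other things on the bench where they are.

Things in the scene. Friction and masses are not known exactly. Their poses are not given: they have to be found in the camera images.
- block: the setting block: bare steel bar 28 x 20 x 70 mm (its x, y, z), standing loose and upright on the vice's bed (12 mm above the bench) between the jaws, about 5 mm of play to each jaw; mass about 0.28 kg. Origin at the centre of its underside. The jaws reach 28 mm above the bed, so its upper 42 mm are free to grip.
- vice: fixed vice, bed plate 130 x 210 x 12 mm (x, y, z); origin at the centre of its underside on the bench. In its frame the fixed jaw is at y -89 to -65 mm; the moving jaw, open, at y -36 to -10 mm, goes towards -y, 5 mm a click; both 56 mm wide in x, tops 40 mm above the bench. Opening centred on x 0, y -50 mm. Lever pivot at x 0, y +55 mm; the lever points to -x.
- lever (a joint): lever angle, rad: 0 at rest on its back stop, growing anticlockwise from above (the jaws close). A click every 0.299: notches at 0.299, 0.598, 0.898 (third), 1.197. It stiffens leaving a notch, gives half way and drops into the next. Pulling takes 1 to 15 N at the grip. A spring returns it to 0 when let go; notches do not hold it. With the block in the jaws it stops at two clicks.
- knob (a point): centre of the lever's upright black grip: a plain round post of 18 mm diameter, 85 mm out on the lever's arm, standing free from 42 to 92 mm above the bench, this point 67 mm above it. The lever's flat arm lies below it, at 35 to 42 mm.
- pivot (a point): point on the lever's vertical pivot axis, at the same height as the knob point (67 mm above the bench)
- slot_mid: rack socket for the setting block: fixed grey block 60 x 60 x 36 mm with a pocket of 31 x 23 mm (x, y) open at the top, 26 mm deep, chamfered. Origin at the centre of its underside, 8 mm above the bench; pocket mouth 36 mm, floor 10 mm above the origin. A block fully home stands on that floor, its top 88 mm above the bench.
- slot_thin: rack socket with a pocket of 31 x 14 mm, same outer size; the thin setting block stands in it
- slot_thick: rack socket with a pocket of 31 x 33 mm, same outer size; empty, not for this block. The three sockets stand in a row, 70 mm apart, in any order, on a 76 x 230 x 8 mm plate.
- thin_block: the thin setting block, 28 x 11 x 70 mm, standing in its own socket, to be left there; origin at the centre of its underside
- reel: reel of solder wire, 57 mm across, 32 mm high, bystander
- flux_bottle: small amber bottle, 42 mm across, 95 mm high, bystander
- driver: screwdriver lying down, 167 mm long, bystander
- cutters: side cutters lying down, 140 mm long, bystander
- brush: small flux brush lying down, 125 mm long, bystander
- small_reel: smaller pale reel of solder wire, 49 mm across, 26 mm high, bystander
Not all that is in view belongs to the job. What is shaped like the block but purple is not meant.

How it is judged:
By the outcome, as a careful person would: the job done as asked, in the order asked, and still so for the second after the job is handed in, while the arm keeps its last pose, push and grip.
It also fails if it takes over 59 s, if anything falls off the work surface, if the arm or the gripper's body presses on something with over 40 N, if the wrist force passes 120 N, or if a joint passes its speed limit or range.

ROBOT

A 7-joint arm with a two-finger parallel gripper is mounted at the origin on a cart in front of the work surface, level with it; the furniture and walls round the work are solid. World frame = base frame: x ahead of the robot, y to its left, z up, the work surface at z = 0. Lengths are in m, angles in rad, forces in N, time in s.
With the tool pointing down it reaches from about 0.425 to 0.95 m from the base axis. Payload 4.7 kg.
Tool frame: the origin (TCP) lies between the finger pads; the fingertips stand 19 mm ahead of it and the grasp point (between the pads) is the TCP (ctrl.tcp_to_tips is the distance from the TCP to the fingertips, in m); z points along the fingers, y is the line along which they close (so a half turn about z gives the same grasp; the last joint's range is limited). The gripper opens to 87 mm and grips with 3 to 60 N. Pads are 19 mm wide; open, the fingers measure 117 mm over their backs; the gripper's body (75 mm by 190 mm) begins 51 mm behind the grasp point.
Start: joints at [-1.228, 0.469, -0.049, 1.532, 0.024, 1.141, -0.082], TCP at [0.245, 0.629, 0.242] pointing down, gripper open.
Joint ranges: [-2.59, 2.59], [-0.33, 1.99], [-1.39, 1.29], [0.1, 2.45], [-1.04, 4.18], [0.21, 1.99], [-2.66, 2.66]. Speed limits (rad/s): [2.57, 2.57, 3.14, 3.14, 3.14, 3.14, 3.14].

INTERFACE

Orientations are given as a rotation vector (axis times angle).
In Python, from workcell import status, optics, job, finder, ctrl gives the robot as it stands.
- The arm moves only by the shell command python3 -m inch 'ROWS' [FORCE]. ROWS is JSON, a list of rows, each a list of 7 numbers: the shift along the tool's x, y, z scaled (see below), then the turn, a rotation vector about the tool's x, y, z scaled (see below), then the opening, from -1 (shut) to 1 (fully open). In form: [[tx, ty, tz, ax, ay, az, jaw], ...]. A call has 1 to 8 rows; each row is the pose to reach, as a shift and turn from the pose commanded when the call began, along the tool's axes at that moment; what a row does not reach only later rows make up. The controller multiplies each number of a shift by 0.2 m and each number of a turn by pi/2 rad. A row lasts 1/12 s, in which the tool goes at most 41.7 mm and 7.16 degrees, less where a joint would pass 70% of its speed; a pose out of reach is approached as far as the arm can. A call with a number of a shift or a turn outside -1 to 1 is refused whole. A call with a gripper value outside its range is refused whole. The fingers move at their own pace and stop on an object; FORCE is the grip in N (left out, the last holds). Time passes only in rows, so rows that repeat a pose let the fingers close. It gives the time, the measured TCP pose, the force, the opening and the grip force at its end, in the units of the state.
- status.get_state(): the state, without advancing time (a new reading comes with each control period).
- optics.camera(name): name is "scene" or "side" or "wrist"; returns the picture (384x512x3 uint8, red, green, blue); there is no depth.
- optics.camera_params(name): a dict with "intrinsics" (3x3 intrinsics, pixels), "origin" and "attitude" of the camera in the world. Camera axes: x right, y down, z forward; pixel columns grow to the right and rows downward; lengths in m; the calibration is good to about 2 mm. A picture is of the moment at which its call begins: read the wrist's pose just before it. camera_params takes no time and is no camera call; for the wrist camera it gives the pose at the moment of the call.
- job.sign_off(): hands the job in; it is judged then, once.
Trained networks look in the newest picture that a camera, given by its name, has taken for a name from the list of things; names that differ only in an ending like _2 or _b are one class to them, and where a whole thing is asked for, a point or a joint stands for the part that bears it (a point fixed in the world has none). Each returns a list of dicts, best first, with "confidence" (0 to 1); they miss things now and then, are a little off and sometimes report something else, mostly with a low value. They report only what shows in the picture. A call takes as long as a camera call. They do not tell look-alikes from the thing itself.
- finder.trace(camera, target): "mask" (384x512 bool, what is visible of it) and "location" ([column, row] in pixels, amid what is visible of it).
The state is a dict: "t": time; "qpos": joint angles; "dq": joint speeds; "effort": joint torques, N m; "tcp_pos": TCP position; "tool_rot": TCP orientation; "wrist_force": force on the tool from outside, world axes, zero at the start; "torque": the same for the moment, N m; "finger_gap": opening from 0.0 (shut) to 1.0 (fully open); "grasp_force": force on a finger pad.
Only numpy, scipy, OpenCV 4.12 (cv2) and the standard library are available. Lean on these libraries where they do the work, as an engineer would, in place of code of your own. Each camera call takes 0.05 s, during which the arm holds its last target. There are 200 camera calls.

## Working session

There is one attempt and no reset: what is moved stays moved. The work goes in short steps, Python scripts to look and compute and a shell command to move; the robot and the scene stay as the last step left them, time stands still between calls to the robot, and variables do not carry over. Pictures are saved under pics/ and viewed, at most 10 in all, crops included, and the job is handed in when it is done.

```bash
mkdir -p pics; ls; cat > h.py <<'E'
import numpy as np, cv2
from scipy.spatial.transform import Rotation as R
from workcell import status, optics, job, finder, ctrl
def shot(n,f=None):
    im=optics.camera(n)
    if f: cv2.imwrite('pics/'+f,im[:,:,::-1])
    return im
def cam(n):
    p=optics.camera_params(n); A=np.array(p['attitude'],float)
    A=A if A.shape==(3,3) else R.from_rotvec(A).as_matrix()
    return np.array(p['intrinsics']),np.array(p['origin']),A
def ray(n,px,z):
    K,o,A=cam(n); d=A@np.linalg.solve(K,[px[0],px[1],1]); return o+d*(z-o[2])/d[2]
def proj(n,P):
    K,o,A=cam(n); q=(np.atleast_2d(P)-o)@A@K.T; return q[:,:2]/q[:,2:]
E
python3 - <<'E'
from h import *
a=shot('scene','s0.png'); b=shot('side','d0.png')
for n in('scene','side'):
    print(n,optics.camera_params(n))
    for t in['block','vice','lever','knob','slot_mid','slot_thin','slot_thick','thin_block','reel','flux_bottle','driver','cutters','brush']:
        r=finder.trace(n,t); print(t,[(round(x['confidence'],2),np.round(x['location']).tolist(),int(x['mask'].sum())) for x in r[:3]])
print(status.get_state())
E
```

```text
pics
scene {'intrinsics': array([[477.82471869,   0.        , 252.81309919],
       [  0.        , 477.82471869, 195.26967904],
       [  0.        ,   0.        ,   1.        ]]), 'origin': array([-0.07842964, -1.03193342,  1.03292081]), 'attitude': array([-2.16090493,  0.49826539, -0.27246326])}
block [(0.61, [256.0, 192.0], 129), (0.45, [232.0, 214.0], 172)]
vice [(0.89, [245.0, 194.0], 1288)]
lever [(0.57, [236.0, 183.0], 288)]
knob [(0.77, [235.0, 182.0], 330)]
slot_mid [(0.77, [300.0, 286.0], 532)]
slot_thin [(0.58, [282.0, 274.0], 432)]
slot_thick [(0.8, [324.0, 297.0], 589)]
thin_block []
reel [(0.5, [237.0, 242.0], 282)]
flux_bottle [(0.8, [233.0, 156.0], 219)]
driver []
cutters [(0.52, [219.0, 146.0], 93)]
brush [(0.45, [257.0, 297.0], 192)]
side {'intrinsics': array([[449.68741374,   0.        , 251.84950106],
       [  0.        , 449.68741374, 189.70368384],
       [  0.        ,   0.        ,   1.        ]]), 'origin': array([-0.29730287,  1.42565448,  0.65339474]), 'attitude': array([-0.64584695,  2.27750013, -1.57337159])}
block [(0.57, [264.0, 203.0], 181), (0.53, [2
[... 570 characters left out ...]
os': array([-1.22792025,  0.46860168, -0.0485844 ,  1.5324964 ,  0.02409687,
        1.14097782, -0.08228422]), 'dq': array([-4.78467017e-04, -1.44503160e-03, -4.62366308e-04, -2.48484602e-03,
        6.02131130e-04,  8.21278682e-05, -3.96361648e-04]), 'effort': array([-6.67914901e-05, -5.07828748e+01, -8.07313831e-02, -2.36454052e+01,
       -6.12806249e-02,  3.11729370e-02,  2.59514803e-05]), 'tcp_pos': array([0.24518188, 0.62892352, 0.24157319]), 'tool_rot': array([-5.80607419e-01, -3.08745500e+00, -1.65214486e-04]), 'wrist_force': array([ 0.50091776,  0.46326286, -0.46167312]), 'torque': array([ 0.04105746, -0.00995721, -0.01099119]), 'grasp_force': 0.0, 'finger_gap': 0.9992438494285919}
```

```bash
python3 - <<'E'
import cv2
a=cv2.imread('pics/s0.png')[120:345,150:400]; cv2.imwrite('pics/s0c.png',cv2.resize(a,None,fx=2.6,fy=2.6,interpolation=2))
a=cv2.imread('pics/d0.png')[130:290,100:370]; cv2.imwrite('pics/d0c.png',cv2.resize(a,None,fx=2.9,fy=2.9,interpolation=2))
E
```

```text
(no output)
```

View pics/s0c.png

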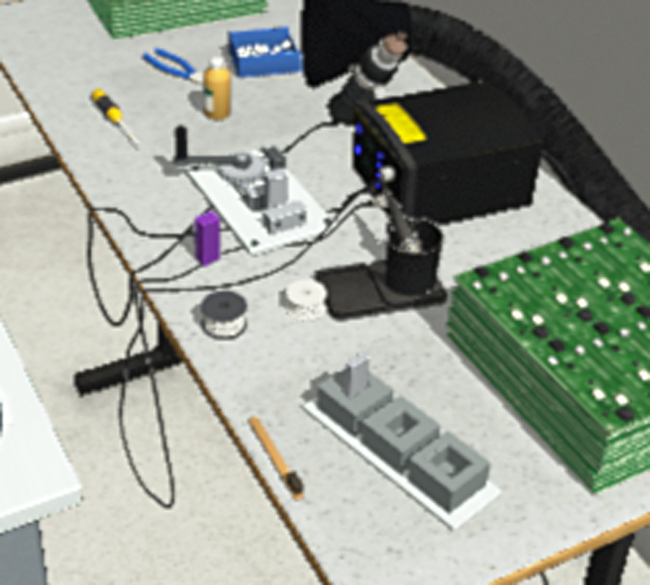

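View pics/d0c.png

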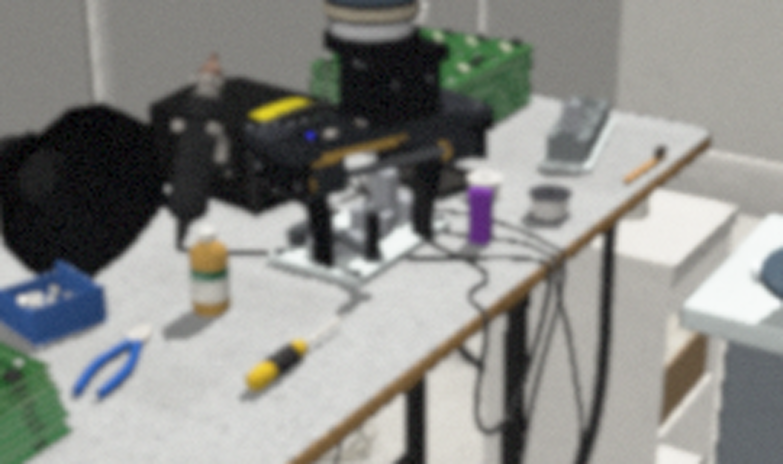

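```bash
python3 - <<'E'
from h import *
c=lambda x,y:(150+x/2.6,120+y/2.6)
for n,p,z in[('knobtop',(180,128),.092),('pivot',(243,158),.045),('blocktop',(276,175),.082),('bed L',(190,173),.012),('bed F',(253,252),.012),('bed R',(330,212),.012),('thintop',(357,360),.088),('mid',(402,418),.044),('thick',(450,460),.044),('plateL',(305,405),.008),('plateF',(455,523),.008),('plateR',(498,490),.008),('purple',(207,215),.07),('reel',(224,303),.032),('small',(306,290),.026),('bottle',(217,60),.095),('rod',(415,235),.08),('padtip',(320,275),.01),('station',(360,130),.1)]:
    print(n,np.round(ray('scene',c(*p),z),3))
print(np.round(proj('scene',[[.245,.629,.242],[0,0,0]])),R.from_rotvec(status.get_state()['tool_rot']).as_matrix().round(3),ctrl.tcp_to_tips)
K,o,A=cam('wrist');print(K,o,A.round(2))
E
```

```text
knobtop [0.465 0.302 0.092]
pivot [0.542 0.261 0.045]
blocktop [0.541 0.158 0.082]
bed L [0.478 0.302 0.012]
bed F [0.481 0.103 0.012]
bed R [0.614 0.136 0.012]
thintop [ 0.46  -0.198  0.088]
mid [ 0.485 -0.259  0.044]
thick [ 0.499 -0.332  0.044]
plateL [ 0.416 -0.166  0.008]
plateF [ 0.478 -0.38   0.008]
plateR [ 0.543 -0.364  0.008]
purple [0.429 0.132 0.07 ]
reel [0.395 0.007 0.032]
small [ 0.5   -0.008  0.026]
bottle [0.586 0.445 0.095]
rod [ 0.641 -0.028  0.08 ]
padtip [0.539 0.027 0.01 ]
station [0.681 0.182 0.1  ]
[[129. 106.]
 [113. 285.]] [[-0.932  0.363  0.   ]
 [ 0.363  0.932  0.   ]
 [ 0.     0.    -1.   ]] 0.019
[[311.91422521   0.         257.04170771]
 [  0.         311.91422521 193.23466814]
 [  0.           0.           1.        ]] [0.17839858 0.65636745 0.38567358] [[ 0.36  0.9   0.25]
 [ 0.93 -0.35 -0.1 ]
 [ 0.    0.26 -0.96]]
```

```bash
python3 -m inch '[[-1,-0.74,0,0,0,0.6,1],[-1,-0.74,0,0,0,0.6,1],[-1,-0.74,0,0,0,0.6,1],[-1,-0.74,0,0,0,0.6,1],[-1,-0.74,0,0,0,0.6,1],[-1,-0.74,0,0,0,0.6,1],[-1,-0.74,0,0,0,0.6,1],[-1,-0.74,0,0,0,0.6,1]]'
cat >> h.py <<'E'
def go(target,xaxis_deg=None):
    "print tool-unit shift and z turn to reach world target with tool x at given world angle"
    s=status.get_state(); M=R.from_rotvec(s['tool_rot']).as_matrix()
    d=M.T@(np.array(target)-s['tcp_pos'])/.2
    a=np.degrees(np.arctan2(M[1,0],M[0,0]))
    print('t',round(s['t'],2),'tcp',s['tcp_pos'].round(4),'xang',round(a,2),'tilt',M[:,2].round(3),'F',s['wrist_force'].round(1),'gap',round(s['finger_gap'],3),'shift',d.round(3),'turn',None if xaxis_deg is None else round(-((xaxis_deg-a+180)%360-180)/90,4))
E
python3 -c "
from h import *
go([.54,.16,.25],90)"
```

```text
t: 2.07
tcp_pos: [0.3802, 0.4153, 0.2421]
tool_rot: [1.933, 2.475, 0.001]
wrist_force: [-0.4, 1.3, 0.8]
finger_gap: 0.998
grasp_force: 0.0
t 2.07 tcp [0.3802 0.4153 0.2421] xang 104.02 tilt [ 0.001  0.    -1.   ] F [-0.4  1.3  0.8] gap 0.998 shift [-1.432  0.466 -0.039] turn 0.1557
```

```bash
python3 -m inch '[[-0.2,0.08,0,0,0,0.05,1],[-0.4,0.15,0,0,0,0.1,1],[-0.6,0.23,0,0,0,0.156,1],[-0.8,0.3,0,0,0,0.156,1],[-1,0.47,0,0,0,0.156,1],[-1,0.47,0,0,0,0.156,1]]' | tail -1
python3 -c "
from h import *
go([.54,.16,.25],90)
shot('wrist','w0.png')
for t in['block','vice','lever','knob','flux_bottle','small_reel']:
    r=finder.trace('wrist',t); print(t,[(round(x['confidence'],2),np.round(x['location']).tolist(),int(x['mask'].sum())) for x in r[:3]])
K,o,A=cam('wrist');np.savez('w0.npz',K=K,o=o,A=A)"
```

```text
grasp_force: 0.0
t 2.57 tcp [0.5238 0.2426 0.2424] xang 90.18 tilt [ 0.004 -0.002 -1.   ] F [ 0.7 -0.3 -0.1] gap 1.003 shift [-0.414  0.08  -0.037] turn 0.002
block [(0.68, [273.0, 240.0], 695), (0.57, [188.0, 247.0], 133)]
vice [(0.85, [269.0, 166.0], 15929)]
lever [(0.66, [266.0, 136.0], 3441)]
knob [(0.67, [262.0, 138.0], 3445)]
flux_bottle []
small_reel []
```

View pics/w0.png

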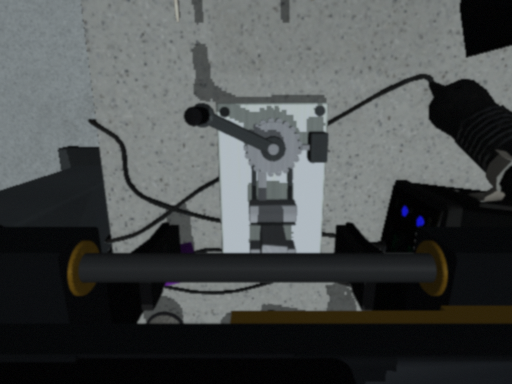

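```bash
python3 -m inch '[[-0.2,0.04,-0.02,0,0,0,1],[-0.4,0.08,-0.03,0,0,0,1],[-0.45,0.08,-0.03,0,0,0,1],[-0.45,0.08,-0.03,0,0,0,1]]' | tail -1
python3 -c "
from h import *
go([.54,.16,.25],90)
a=shot('wrist','w1.png')
cv2.imwrite('pics/w1c.png',cv2.resize(a[:270,150:400,::-1],None,fx=2.2,fy=2.2,interpolation=2))
for t in['block','vice','lever','knob']:
    r=finder.trace('wrist',t); print(t,[(round(x['confidence'],2),np.round(x['location']).tolist(),int(x['mask'].sum())) for x in r[:3]])
    if t=='block':
        for x in r[:2]: print(cv2.minAreaRect(np.argwhere(x['mask'])[:,::-1].astype(np.float32)))
K,o,A=cam('wrist');np.savez('w1.npz',K=K,o=o,A=A)"
```

```text
grasp_force: 0.0
t 3.25 tcp [0.5366 0.1554 0.2481] xang 90.35 tilt [ 0.001 -0.001 -1.   ] F [-0.2  0.3 -0.4] gap 0.996 shift [ 0.023  0.017 -0.01 ] turn 0.0039
block [(0.79, [261.0, 167.0], 772), (0.68, [165.0, 194.0], 987)]
((263.5552062988281, 167.8379669189453), (27.488054275512695, 29.48114776611328), 4.763641834259033)
((161.8000030517578, 194.39999389648438), (27.195587158203125, 43.63943099975586), 71.56504821777344)
vice [(0.67, [260.0, 96.0], 20096)]
lever [(0.82, [253.0, 53.0], 4419)]
knob [(0.65, [254.0, 54.0], 4467)]
```

View pics/w1c.png

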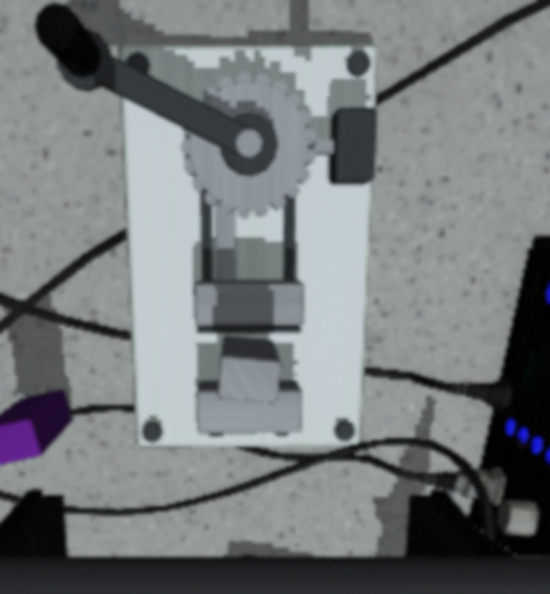

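```bash
python3 -c "
import cv2
a=cv2.imread('pics/w1.png')[140:205,225:305];a=cv2.resize(a,None,fx=9,fy=9,interpolation=2)
cv2.imwrite('pics/w1z.png',cv2.convertScaleAbs(a,alpha=1.5,beta=-60))"
```

```text
(no output)
```

View pics/w1z.png

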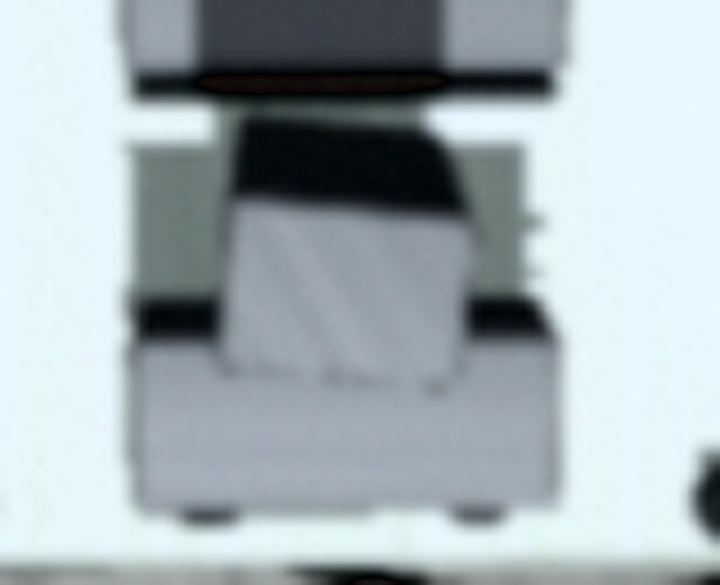

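```bash
python3 - <<'E'
from h import *
w=np.load('w1.npz')
def r(p,z):
    d=w['A']@np.linalg.solve(w['K'],[p[0],p[1],1]);return (w['o']+d*(z-w['o'][2])/d[2])[:2]
Z=lambda x,y:((x+.5)/9+225-.5,(y+.5)/9+140-.5)
C=lambda x,y:(x/2.2+150,y/2.2)
T=np.array([r(Z(*p),.082) for p in[(235,197),(468,215),(455,390),(222,372)]]);print(T.round(4),T.mean(0).round(4))
for a,b in((0,1),(3,2),(3,0),(2,1)):
    d=T[b]-T[a];print(np.linalg.norm(d).round(4),np.degrees(np.arctan2(d[1],d[0])).round(1))
for p in[(245,120),(435,132)]:print('bot',r(Z(*p),.012).round(4))
for n,p,z in[('mj',(130,75),.04),('mj',(558,75),.04),('fj',(132,342),.04),('fj',(557,342),.04),('fj',(132,508),.04),('fj',(555,508),.04)]:print(n,r(Z(*p),z).round(4))
for n,p,z in[('bed',(122,45),.012),('bed',(376,45),.012),('bed',(140,446),.012),('bed',(360,443),.012),('piv',(249,143),.05),('piv',(249,143),.06),('knobtop',(62,33),.092),('knobbase',(86,63),.042),('stationcorner',(530,237),.1),('purple',(35,435),.07)]:print(n,r(C(*p),z).round(4))
E
```

```text
[[0.5295 0.183 ]
 [0.5554 0.1814]
 [0.5546 0.1614]
 [0.5282 0.163 ]] [0.5419 0.1722]
0.026 -3.5
0.0265 -3.6
0.02 86.4
0.02 87.7
bot [0.5295 0.182 ]
bot [0.5552 0.1808]
mj [0.5154 0.1912]
mj [0.5689 0.1921]
fj [0.5157 0.1571]
fj [0.5701 0.158 ]
fj [0.5158 0.1351]
fj [0.5708 0.136 ]
bed [0.477  0.3264]
bed [0.6035 0.3285]
bed [0.4818 0.1177]
bed [0.6088 0.1216]
piv [0.5406 0.2772]
piv [0.5404 0.2759]
knobtop [0.4658 0.3108]
knobbase [0.4647 0.3114]
stationcorner [0.6556 0.2369]
purple [0.4388 0.1403]
```

```bash
python3 -m inch '[[0.08,0.03,0.1,0,0,0.043,1],[0.08,0.03,0.3,0,0,0.043,1],[0.08,0.03,0.48,0,0,0.043,1],[0.08,0.03,0.64,0,0,0.043,1],[0.08,0.03,0.78,0,0,0.043,1],[0.08,0.03,0.88,0,0,0.043,1],[0.08,0.03,0.9,0,0,0.043,1],[0.08,0.03,0.9,0,0,0.043,1]]' 35 | tail -1
python3 -c "
from h import *
go([.542,.172,.068],86.5)"
```

```text
grasp_force: 0.0
t 4.17 tcp [0.5411 0.1759 0.0661] xang 86.9 tilt [-0.003 -0.001 -1.   ] F [ 0.3 -0.1  0. ] gap 1.001 shift [-0.019  0.006 -0.009] turn 0.0044
```

```bash
python3 -m inch '[[-0.02,0,0,0,0,0.004,1],[-0.02,0,0,0,0,0.004,-1],[-0.02,0,0,0,0,0.004,-1],[-0.02,0,0,0,0,0.004,-1],[-0.02,0,0,0,0,0.004,-1],[-0.02,0,0,0,0,0.004,-1],[-0.02,0,0,0,0,0.004,-1],[-0.02,0,0,0,0,0.004,-1]]' 35 | tail -2
python3 -c "
from h import *
go([.542,.172,.068],86.5)"
```

```text
finger_gap: 0.555
grasp_force: 0.0
t 4.83 tcp [0.5421 0.1711 0.0677] xang 86.43 tilt [ 0.  0. -1.] F [-1.3  0.1  0.3] gap 0.555 shift [ 0.004 -0.001 -0.002] turn -0.0007
```

```bash
python3 -m inch '[[0,0,0,0,0,0,-1],[0,0,0,0,0,0,-1],[0,0,0,0,0,0,-1],[0,0,0,0,0,0,-1],[0,0,0,0,0,0,-1],[0,0,0,0,0,0,-1]]' 35 | tail -2
python3 -c "
from h import *
go([.542,.172,.068],86.5)"
```

```text
finger_gap: 0.321
grasp_force: 34.9
t 5.33 tcp [0.5422 0.1711 0.0675] xang 86.43 tilt [ 0.  0. -1.] F [ 1.5  0.6 -0.6] gap 0.321 shift [ 0.004 -0.001 -0.003] turn -0.0007
```

```bash
python3 -m inch '[[0,0,-0.05,0,0,0,-1],[0,0,-0.2,0,0,0,-1],[0,0,-0.4,0,0,0,-1],[0,0,-0.6,0,0,0,-1],[-0.1,0,-0.8,0,0,-0.05,-1],[-0.3,0,-0.85,0,0,-0.1,-1],[-0.5,0,-0.85,0,0,-0.15,-1],[-0.7,0,-0.85,0,0,-0.2,-1]]' | tail -2
python3 -c "
from h import *
go([.493,-.29,.235],106)"
```

```text
finger_gap: 0.323
grasp_force: 34.9
t 6.0 tcp [0.5331 0.0298 0.2394] xang 104.73 tilt [ 0.002  0.001 -1.   ] F [-0.5 -0.2 -2.8] gap 0.323 shift [-1.495 -0.6    0.021] turn -0.0141
```

```bash
python3 -m inch '[[-0.2,-0.08,0,0,0,-0.014,-1],[-0.4,-0.16,0,0,0,-0.014,-1],[-0.6,-0.24,0,0,0,-0.014,-1],[-0.8,-0.32,0,0,0,-0.014,-1],[-1,-0.4,0,0,0,-0.014,-1],[-1,-0.4,0,0,0,-0.014,-1]]' | tail -1
python3 -m inch '[[-0.2,-0.08,0.02,0,0,0,-1],[-0.4,-0.16,0.02,0,0,0,-1],[-0.45,-0.2,0.02,0,0,0,-1],[-0.45,-0.2,0.02,0,0,0,-1],[-0.45,-0.2,0.02,0,0,0,-1]]' | tail -1
python3 -c "
from h import *
go([.493,-.29,.235],106)
a=shot('wrist','w2.png')
cv2.imwrite('pics/w2c.png',cv2.resize(a[40:,110:410,::-1],None,fx=1.74,fy=1.74,interpolation=2))
for t in['slot_mid','slot_thin','slot_thick','thin_block','block']:
    r=finder.trace('wrist',t); print(t,[(round(x['confidence'],2),np.round(x['location']).tolist(),int(x['mask'].sum())) for x in r[:3]])
K,o,A=cam('wrist');np.savez('w2.npz',K=K,o=o,A=A)"
```

```text
grasp_force: 34.9
grasp_force: 34.9
t 6.92 tcp [ 0.4904 -0.2804  0.2335] xang 105.51 tilt [-0.001  0.001 -1.   ] F [ 0.1  1.  -3. ] gap 0.324 shift [-0.05  -0.001 -0.008] turn -0.0054
slot_mid [(0.71, [250.0, 158.0], 3243)]
slot_thin [(0.84, [251.0, 86.0], 3288)]
slot_thick [(0.74, [253.0, 204.0], 1492)]
thin_block [(0.98, [249.0, 90.0], 467)]
block [(0.73, [254.0, 244.0], 3048)]
```

View pics/w2c.png

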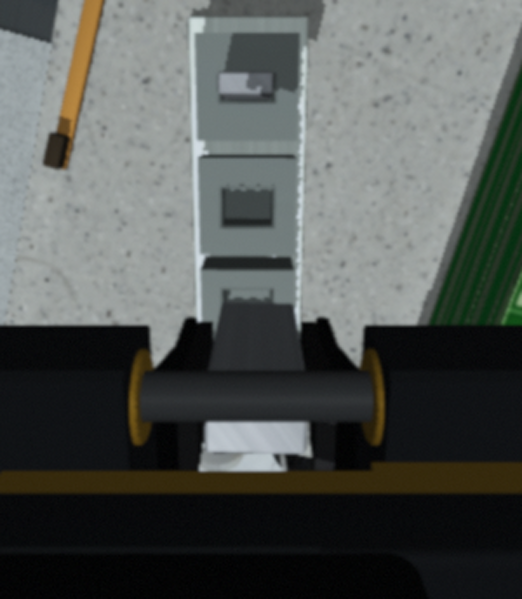

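```bash
python3 -c "
import cv2
a=cv2.imread('pics/w2.png')[120:222,205:300];a=cv2.resize(a,None,fx=5.8,fy=5.8,interpolation=2)
cv2.imwrite('pics/w2z.png',cv2.convertScaleAbs(a,alpha=1.7,beta=-20))"
```

```text
(no output)
```

View pics/w2z.png

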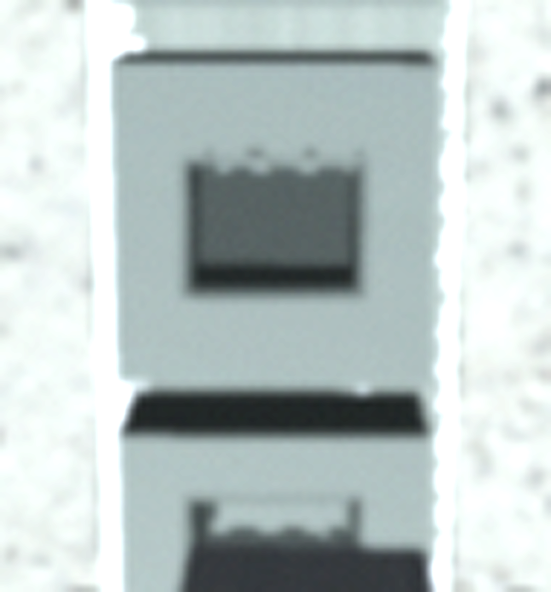

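```bash
python3 - <<'E'
from h import *
w=np.load('w2.npz')
def r(p,z):
    d=w['A']@np.linalg.solve(w['K'],[p[0],p[1],1]);return (w['o']+d*(z-w['o'][2])/d[2])[:2]
Z=lambda x,y:((x+.5)/5.8+205-.5,(y+.5)/5.8+120-.5)
def quad(n,P,z):
    T=np.array([r(Z(*p),z) for p in P]);print(n,T.mean(0).round(4))
    for a,b in((0,1),(3,2),(3,0),(2,1)):
        d=T[b]-T[a];print('  ',np.linalg.norm(d).round(4),np.degrees(np.arctan2(d[1],d[0])).round(1))
quad('outer',[(115,60),(435,60),(438,387),(119,381)],.044)
quad('pocket',[(188,156),(361,156),(361,293),(188,293)],.044)
for n,p in(('L',(187,550)),('R',(430,552))):print(n,r(Z(*p),.178).round(4))
m=finder.trace('wrist','slot_mid')[0]['mask'];print(cv2.minAreaRect(np.argwhere(m)[:,::-1].astype(np.float32)))
s=status.get_state();M=R.from_rotvec(s['tool_rot']).as_matrix();print(s['tcp_pos'].round(4),M[:2,:2].round(4))
for n,p in(('L',(187,550)),('R',(430,552))):print(n,'in tool',(M[:2,:2].T@(r(Z(*p),.178)-s['tcp_pos'][:2])).round(4))
E
```

```text
outer [ 0.4822 -0.2593]
   0.058 15.9
   0.0606 14.8
   0.0598 105.1
   0.061 107.5
pocket [ 0.4817 -0.2593]
   0.0318 15.9
   0.0324 15.9
   0.0256 104.9
   0.0256 106.4
L [ 0.4785 -0.2781]
R [ 0.5058 -0.2706]
((251.0, 158.0), (58.0, 58.0), 90.0)
[ 0.492  -0.2786  0.2335] [[-0.2724  0.9622]
 [ 0.9622  0.2724]]
L in tool [ 0.0041 -0.0128]
R in tool [0.0039 0.0155]
```

```bash
python3 - <<'E'
from h import *
a=shot('wrist','w3.png').astype(int).mean(2)
np.set_printoptions(linewidth=250)
for u in(235,245,255,265,280,284,288):print(u,a[196:216,u].astype(int),'|',a[276:312,u].astype(int))
w=cam('wrist');s=status.get_state();M=R.from_rotvec(s['tool_rot']).as_matrix()
P=lambda x,y,z:proj('wrist',s['tcp_pos']+M@np.array([x,y,z]))[0].round(1)
for x in(.010,.004):print('bottom+ edge',P(x,0,.0555))
for x in(.01,.004,-.01,-.016):print('top edge',x,P(x,0,-.0145))
print(s['tcp_pos'].round(4),M[:,2].round(4))
E
```

```text
235 [102 120 124 124 125 124 125 124 125 121 113  99  95  94  95  94  94  95  97  99] | [ 42  41  39  39  40  65 125 177 191 192 194 197 197 195 195 195 193 193 193 192 192 191 185 157 116 121 129 130 130 134 140 152 162 158 129  70]
245 [ 96 118 122 123 123 123 125 123 124 122 120 119 123 124 120 102  77  61  51  47] | [ 42  41  40  39  40  65 121 171 184 184 185 187 189 192 193 194 194 192 192 192 192 192 189 167 131 125 135 148 159 168 176 186 190 184 153  83]
255 [ 91 117 123 123 123 123 123 123 123 122 117 117 122 124 123 114  93  68  55  48] | [ 43  41  39  38  41  64 124 176 190 191 193 192 192 192 190 189 188 188 186 185 183 182 181 174 173 187 192 193 193 194 193 194 193 188 157  82]
265 [ 90 117 122 123 123 124 123 123 123 122 117 109 106 106 106 105 104  94  71  51] | [ 42  42  40  38  39  62 118 166 178 178 180 181 181 182 182 182 182 181 182 184 185 188 187 179 152 119 121 145 160 173 180 183 181 180 152  82]
280 [199 200 200 198 194 191 191 190 189 185 180 182 188 187 184 177 169 172 177 173] | [ 43  42  39  39  40  59 111 159 169 169 170 170 171 172 174 173 176 176 177 176 176 177 178 175 163 141  92  38  18  14  15  14  17  18  25  33]
284 [153 148 148 153 156 157 156 157 160 162 164 164 165 162 162 161 159 160 160 161] | [ 43  42  40  37  39  56 103 146 157 156 155 155 153 150 150 149 147 148 148 149 150 152 153 156 161 165 145  91  39  21  19  20  19  19  24  34]
288 [164 163 160 158 156 155 155 158 161 162 164 163 161 160 159 159 158 159 160 160] | [ 43  41  40  38  37  34  38  44  47  47  47  51  56  57  57  56  56  65  76  86 104 117 122 129 136 142 145 130  79  29  13  14  17  20  25  33]
bottom+ edge [256.  205.7]
bottom+ edge [256.  214.1]
top edge 0.01 [255.7 252.2]
top edge 0.004 [255.7 264.1]
top edge -0.01 [255.7 291. ]
top edge -0.016 [255.7 302.1]
[ 0.4919 -0.2789  0.2335] [ 0.e+00  4.e-04 -1.e+00]
```

```bash
python3 - <<'E'
from h import *
a=cv2.imread('pics/w2.png',0).astype(np.float32)[110:200,190:310];b=cv2.imread('pics/w3.png',0).astype(np.float32)[110:200,190:310]
sh=np.array(cv2.phaseCorrelate(a,b)[0]);print(sh)
s=status.get_state();M=R.from_rotvec(s['tool_rot']).as_matrix()
Z=lambda x,y:np.array(((x+.5)/5.8+205-.5,(y+.5)/5.8+120-.5))
for n,P in(('outer',[(115,60),(435,60),(438,387),(119,381)]),('pocket',[(188,156),(361,156),(361,293),(188,293)])):
    T=np.array([M.T@(ray('wrist',Z(*p)+sh,.044)-s['tcp_pos']) for p in P])[:,:2]
    print(n,T.mean(0).round(4),[np.degrees(np.arctan2(*(T[i]-T[j]))).round(1) for i,j in((1,0),(2,3))],[np.degrees(np.arctan2(*(T[i]-T[j]))).round(1) for i,j in((0,3),(1,2))])
for p in[(235,299.3),(265,300.3),(284,302)]:
    print('top-',(M.T@(ray('wrist',p,s['tcp_pos'][2]+.0145)-s['tcp_pos'])).round(4))
for p in[(245,212),(255,212.7),(270,213.5)]:
    print('bot+',(M.T@(ray('wrist',p,s['tcp_pos'][2]-.0555)-s['tcp_pos'])).round(4))
E
```

```text
[-1.61343772  0.89374128]
outer [ 0.0198 -0.0061] [np.float64(0.1), np.float64(-1.0)] [np.float64(89.2), np.float64(91.6)]
pocket [ 0.0199 -0.0065] [np.float64(0.1), np.float64(0.1)] [np.float64(89.0), np.float64(90.5)]
top- [-0.0145 -0.0098 -0.0145]
top- [-0.015   0.0044 -0.0145]
top- [-0.0159  0.0135 -0.0145]
bot+ [ 0.0055 -0.0074  0.0555]
bot+ [ 0.005  -0.0007  0.0555]
bot+ [0.0045 0.0094 0.0555]
```

```bash
python3 -m inch '[[0.06,-0.02,0,0,0,0,-1],[0.124,-0.039,0.1,0,0,0,-1],[0.124,-0.039,0.25,0,0,0,-1],[0.124,-0.039,0.4,0,0,0,-1],[0.124,-0.039,0.53,0,0,0,-1],[0.124,-0.039,0.61,0,0,0,-1],[0.124,-0.039,0.63,0,0,0,-1],[0.124,-0.039,0.63,0,0,0,-1]]' | tail -1
python3 -m inch '[[0,0,0,0,0,0,-1],[0,0,0,0,0,0,-1]]' | tail -1
python3 -c "
from h import *
go([.4776,-.2571,.107],105.8)
a=shot('wrist','w4.png');go([.4776,-.2571,.107])
z=cv2.resize(a[140:265,190:330,::-1],None,fx=4.8,fy=4.8,interpolation=2)
cv2.imwrite('pics/w4z.png',cv2.convertScaleAbs(z,alpha=1.7,beta=-20))
K,o,A=cam('wrist');np.savez('w4.npz',K=K,o=o,A=A)
"
```

```text
grasp_force: 34.9
grasp_force: 34.9
t 8.15 tcp [ 0.4784 -0.2586  0.1089] xang 105.69 tilt [ 0.003 -0.001 -1.   ] F [-0.6 -0.9 -2. ] gap 0.318 shift [ 0.008 -0.002  0.01 ] turn -0.0012
t 8.2 tcp [ 0.4783 -0.2585  0.1089] xang 105.69 tilt [ 0.003 -0.001 -1.   ] F [ 0.6 -0.9 -2.2] gap 0.322 shift [ 0.008 -0.002  0.01 ] turn None
```

View pics/w4z.png

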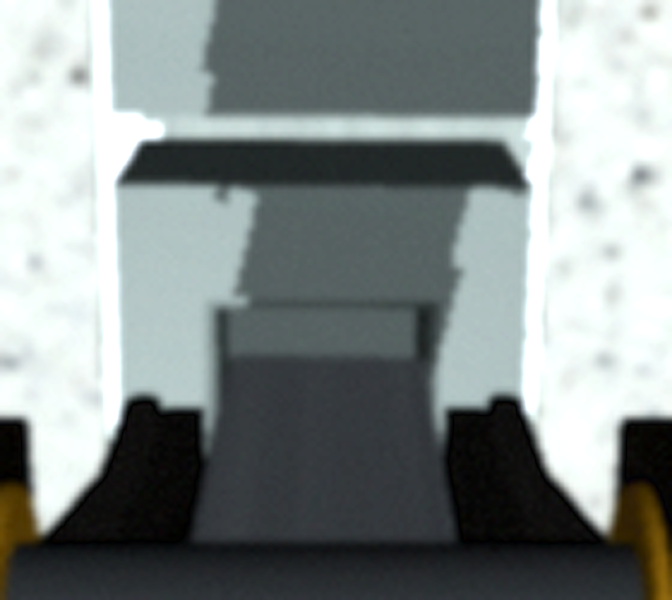

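```bash
python3 - <<'E'
from h import *
s=status.get_state();M=R.from_rotvec(s['tool_rot']).as_matrix()
Z=lambda x,y:((x+.5)/4.8+190-.5,(y+.5)/4.8+140-.5)
f=lambda n,p,z:print(n,(M.T@(ray('wrist',Z(*p),z)-s['tcp_pos'])).round(4))
for p in((222,357),(432,357)):f('block',p,s['tcp_pos'][2]-.0555)
for p in((218,303),(436,303)):f('rim',p,.044)
for p in((118,183),(527,188)):f('outer',p,.044)
E
```

```text
block [ 0.0041 -0.0136  0.0555]
block [0.0041 0.0159 0.0555]
rim [ 0.0092 -0.0147  0.0649]
rim [0.0092 0.0171 0.065 ]
outer [ 0.0271 -0.0287  0.0648]
outer [0.0264 0.0297 0.065 ]
```

```bash
python3 -m inch '[[0.013,-0.001,0,0,0,0,-1],[0.013,-0.001,0.03,0,0,0,-1],[0.013,-0.001,0.06,0,0,0,-1],[0.013,-0.001,0.08,0,0,0,-1],[0.013,-0.001,0.1,0,0,0,-1],[0.013,-0.001,0.1,0,0,0,-1]]' | tail -1
python3 -c "
from h import *
go([.4776,-.2571,.0735],105.8)"
```

```text
grasp_force: 34.9
t 8.7 tcp [ 0.4762 -0.2559  0.0866] xang 105.67 tilt [-0.001 -0.    -1.   ] F [ 0.4 -1.9 -3.1] gap 0.321 shift [-0.008  0.005  0.066] turn -0.0014
```

```bash
python3 -m inch '[[0,0,0.02,0,0,0,-1],[0,0,0.04,0,0,0,-1],[0,0,0.055,0,0,0,-1],[0,0,0.065,0,0,0,-1],[0,0,0.07,0,0,0,-1],[0,0,0.07,0,0,0,-1]]' | tail -1
python3 -c "
from h import *
go([.4776,-.2571,.0735],105.8)"
```

```text
grasp_force: 34.9
t 9.2 tcp [ 0.4764 -0.2558  0.0735] xang 105.68 tilt [ 0. -0. -1.] F [-0.2 -1.3 -2.4] gap 0.32 shift [-0.008  0.004  0.   ] turn -0.0013
```

```bash
python3 -m inch '[[0,0,0.005,0,0,0,-1],[0,0,0.01,0,0,0,-1],[0,0,0.01,0,0,0,-1]]' | tail -5
python3 -c "
from h import *
go([.4776,-.2571,.0735],105.8)"
```

```text
tcp_pos: [0.4767, -0.2559, 0.0733]
tool_rot: [1.898, 2.503, 0.002]
wrist_force: [-2.9, 0.5, 13.6]
finger_gap: 0.32
grasp_force: 34.9
t 9.45 tcp [ 0.4767 -0.2559  0.0733] xang 105.67 tilt [ 0.001  0.001 -1.   ] F [-2.9  0.5 13.6] gap 0.32 shift [-0.007  0.003 -0.001] turn -0.0015
```

```bash
python3 -m inch '[[0,0,-0.01,0,0,0,-1],[0,0,-0.01,0,0,0,1],[0,0,-0.01,0,0,0,1],[0,0,-0.01,0,0,0,1],[0,0,-0.01,0,0,0,1],[0,0,-0.01,0,0,0,1],[0,0,-0.01,0,0,0,1],[0,0,-0.01,0,0,0,1]]' | tail -2
python3 -m inch '[[0,0,-0.02,0,0,0,1],[0,0,-0.1,0,0,0,1],[0,0,-0.25,0,0,0,1],[0,0,-0.4,0,0,0,1],[0,0,-0.55,0,0,0,1],[0,0,-0.7,0,0,0,1],[0,0,-0.7,0,0,0,1],[0,0,-0.7,0,0,0,1]]' | tail -2
python3 -c "
from h import *
go([.5,0,.21],180);print(status.get_state()['qpos'].round(2))
shot('wrist','w5.png')
for t in['block','thin_block','slot_mid']:
    r=finder.trace('wrist',t); print(t,[(round(x['confidence'],2),np.round(x['location']).tolist(),int(x['mask'].sum())) for x in r[:3]])
    for x in r[:2]: print('   ',cv2.boundingRect(x['mask'].astype(np.uint8)))
s=status.get_state();M=R.from_rotvec(s['tool_rot']).as_matrix();c=np.array([.4777,-.2604])
for z in(.088,.095):
  print(z,[proj('wrist',[*(c+M[:2,:2]@np.array(d)),z])[0].round(1).tolist() for d in((.01,-.014),(.01,.014),(-.01,.014),(-.01,-.014))])
"
```

```text
finger_gap: 0.76
grasp_force: 0.0
finger_gap: 1.003
grasp_force: 0.0
t 10.78 tcp [ 0.4773 -0.2561  0.2155] xang 105.69 tilt [ 0.004 -0.001 -1.   ] F [-1.   0.5 -0.8] gap 1.003 shift [1.202 0.455 0.027] turn -0.8257
[-0.02  0.3   0.54  1.91 -0.18  0.98  0.87]
block [(0.94, [257.0, 191.0], 953), (0.35, [255.0, 109.0], 3386)]
    (241, 176, 31, 32)
    (227, 86, 63, 64)
thin_block [(0.86, [254.0, 119.0], 425)]
    (242, 112, 33, 14)
slot_mid [(0.97, [257.0, 176.0], 2666)]
    (227, 153, 60, 63)
0.088 [[241.4, 188.7], [273.0, 188.7], [272.6, 210.2], [241.7, 210.1]]
0.095 [[241.0, 190.7], [273.4, 190.7], [273.0, 212.6], [241.3, 212.6]]
```

```bash
python3 -m inch '[[0.2,0.05,0,0,0,-0.07,1],[0.4,0.1,0,0,0,-0.14,1],[0.6,0.15,0,0,0,-0.21,1],[0.8,0.2,0,0,0,-0.28,1],[1,0.25,0,0,0,-0.35,1],[1,0.25,0,0,0,-0.4,1]]' | tail -1
python3 -c "
from h import *
go([.465,.311,.21],180)"
```

```text
grasp_force: 0.0
t 11.48 tcp [ 0.4695 -0.0406  0.2121] xang 142.68 tilt [-0.003  0.004 -1.   ] F [-0.7 -0.4 -0.2] gap 1.001 shift [1.083 1.385 0.018] turn -0.4146
```

```bash
python3 -m inch '[[0.13,0.16,0,0,0,-0.07,1],[0.25,0.32,0,0,0,-0.14,1],[0.38,0.48,0,0,0,-0.21,1],[0.5,0.64,0,0,0,-0.28,1],[0.63,0.8,0,0,0,-0.35,1],[0.75,0.96,0,0,0,-0.414,1],[0.75,0.96,0,0,0,-0.414,1]]' | tail -1
python3 -c "
from h import *
go([.465,.311,.21],180)"
```

```text
grasp_force: 0.0
t 12.07 tcp [0.4702 0.2033 0.2124] xang 179.82 tilt [-0.002  0.004 -1.   ] F [ 0.1  1.6 -0.7] gap 0.999 shift [0.028 0.538 0.014] turn -0.002
```

```bash
python3 -m inch '[[0.01,0.15,0,0,0,-0.002,1],[0.02,0.35,0,0,0,-0.002,1],[0.026,0.53,0,0,0,-0.002,1],[0.026,0.53,0,0,0,-0.002,1],[0.026,0.53,0,0,0,-0.002,1]]' | tail -1
python3 -c "
from h import *
go([.465,.311,.067],180)
a=shot('wrist','w6.png')
for t in['knob','lever']:
    r=finder.trace('wrist',t); print(t,[(round(x['confidence'],2),np.round(x['location']).tolist(),cv2.boundingRect(x['mask'].astype(np.uint8))) for x in r[:3]])
print(proj('wrist',[[.465,.311,.092],[.465,.311,.042],[.541,.277,.05]]).round(1))
z=cv2.resize(a[:,:,::-1],None,fx=1.5,fy=1.5,interpolation=2)
cv2.imwrite('pics/w6z.png',cv2.convertScaleAbs(z,alpha=1.3))
"
```

```text
grasp_force: 0.0
t 12.48 tcp [0.4673 0.3021 0.2119] xang 179.37 tilt [-0.003 -0.001 -1.   ] F [ 0.6 -1.9 -0.2] gap 1.002 shift [0.01  0.045 0.725] turn -0.007
knob [(0.83, [244.0, 225.0], (202, 166, 73, 88))]
lever [(0.86, [248.0, 225.0], (202, 166, 73, 88))]
[[269.9 188.5]
 [268.1 176.5]
 [237.1 248. ]]
```

View pics/w6z.png

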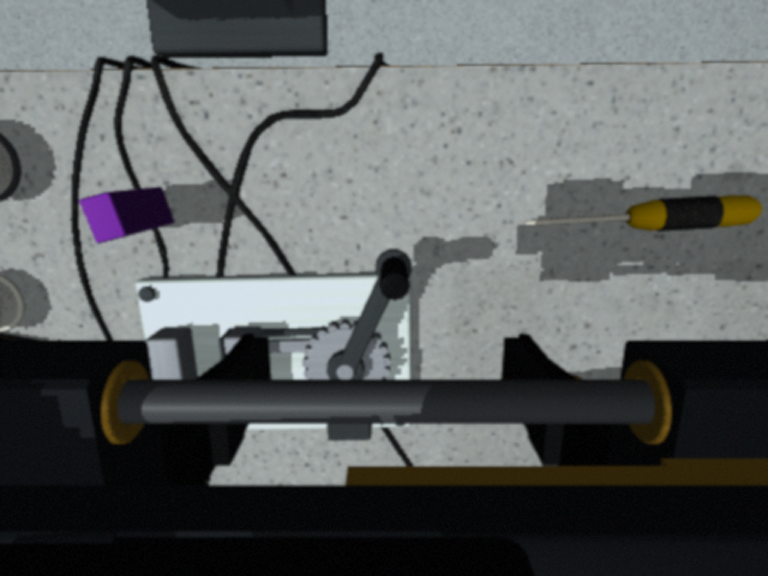

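```bash
python3 - <<'E'
from h import *
go([.465,.311,.067],180)
b=shot('wrist','w7.png'); a=cv2.imread('pics/w6.png')
g=lambda i:cv2.cvtColor(i,cv2.COLOR_BGR2GRAY).astype(np.float32)[160:222,90:270]
sh=np.array(cv2.phaseCorrelate(g(a),g(b[:,:,::-1].copy()))[0]);print(sh)
s=status.get_state();M=R.from_rotvec(s['tool_rot']).as_matrix()
for n,p,z in(('top',(263,187),.092),('base',(261,175),.042),('piv',(229.3,247.3),.05)):
    P=ray('wrist',np.array(p)+sh,z);print(n,P.round(4),(M.T@(P-s['tcp_pos'])).round(4))
E
```

```text
t 12.63 tcp [0.4686 0.2984 0.2127] xang 179.0 tilt [-0.001 -0.002 -1.   ] F [-0.2  0.1 -0.4] gap 1.001 shift [0.018 0.064 0.728] turn -0.0111
[ 3.71901591 -0.83807912]
top [0.4631 0.3082 0.092 ] [0.0057 0.0099 0.121 ]
base [0.4628 0.3075 0.042 ] [0.006  0.0093 0.171 ]
piv [0.5395 0.2727 0.05  ] [-0.0713 -0.0242  0.1629]
```

```bash
python3 -m inch '[[0.029,0.048,0.05,0,0,-0.011,1],[0.029,0.048,0.2,0,0,-0.011,1],[0.029,0.048,0.36,0,0,-0.011,1],[0.029,0.048,0.52,0,0,-0.011,1],[0.029,0.048,0.64,0,0,-0.011,1],[0.029,0.048,0.7,0,0,-0.011,1],[0.029,0.048,0.72,0,0,-0.011,1],[0.029,0.048,0.72,0,0,-0.011,1]]' 25| tail -1
python3 -m inch '[[0,0,0,0,0,0,1],[0,0,0,0,0,0,1]]'|tail -1
python3 -c "
from h import *
go([.463,.308,.068],180)"
```

```text
grasp_force: 0.0
grasp_force: 0.0
t 13.52 tcp [0.4639 0.3107 0.0711] xang -179.89 tilt [ 0.003  0.002 -1.   ] F [-0.2 -0.2 -0.1] gap 0.999 shift [ 0.004 -0.013  0.016] turn 0.0012
```

Close on the grip.

```bash
python3 -m inch '[[0.003,-0.01,0.01,0,0,0,-1],[0.003,-0.01,0.01,0,0,0,-1],[0.003,-0.01,0.01,0,0,0,-1],[0.003,-0.01,0.01,0,0,0,-1],[0.003,-0.01,0.01,0,0,0,-1],[0.003,-0.01,0.01,0,0,0,-1],[0.003,-0.01,0.01,0,0,0,-1],[0.003,-0.01,0.01,0,0,0,-1]]' 25| tail -1
python3 -m inch '[[0,0,0,0,0,0,-1],[0,0,0,0,0,0,-1],[0,0,0,0,0,0,-1],[0,0,0,0,0,0,-1],[0,0,0,0,0,0,-1],[0,0,0,0,0,0,-1],[0,0,0,0,0,0,-1],[0,0,0,0,0,0,-1]]'|tail -1
python3 -c "
from h import *
go([.463,.308,.068],180)"
```

```text
grasp_force: 0.0
grasp_force: 25.0
t 14.85 tcp [0.4622 0.3072 0.0675] xang -179.91 tilt [-0.    -0.001 -1.   ] F [-0.4 -3.7  1.4] gap 0.203 shift [-0.004  0.004 -0.003] turn 0.001
```

```bash
python3 -m inch '[[0.012,-0.03,0,0,0,0,-1],[0.022,-0.06,0,0,0,0,-1],[0.029,-0.09,0,0,0,0,-1],[0.035,-0.122,0,0,0,0,-1],[0.037,-0.154,0,0,0,0,-1],[0.038,-0.185,0,0,0,0,-1],[0.038,-0.185,0,0,0,0,-1],[0.038,-0.185,0,0,0,0,-1]]' 35| tail -1
python3 -c "
from h import *
go([.463-.00757,.3072-.03704,.068],180)
p=status.get_state()['tcp_pos'];print(np.degrees(np.arctan2(p[1]-.2724,p[0]-.5404))%360-155.6, np.hypot(p[1]-.2724,p[0]-.5404))"
```

```text
grasp_force: 35.0
t 15.52 tcp [0.4519 0.277  0.0677] xang -179.46 tilt [-0.002  0.007 -1.   ] F [-5.3 10.  -0.9] gap 0.202 shift [-0.017 -0.034 -0.002] turn 0.006
21.43561221086685 0.08861365742871988
```

```bash
python3 -m inch '[[-0.01,-0.03,0,0,0,0,-1],[-0.016,-0.063,0,0,0,0,-1],[-0.024,-0.095,0,0,0,0,-1],[-0.032,-0.125,0,0,0,0,-1],[-0.032,-0.125,0,0,0,0,-1],[-0.032,-0.125,0,0,0,0,-1]]' | tail -1
cat >> h.py <<'E'
def ang():
    p=status.get_state()['tcp_pos'];print('lever deg',(np.degrees(np.arctan2(p[1]-.2724,p[0]-.5404))%360-155.6).round(2),'rad',np.hypot(p[1]-.2724,p[0]-.5404).round(4))
E
python3 -c "
from h import *
go([.463+.0017,.3072-.07376,.068],180);ang()"
```

```text
grasp_force: 35.0
t 16.02 tcp [0.4566 0.2505 0.0676] xang -179.51 tilt [-0.006  0.004 -1.   ] F [-10.1   7.6   5.2] gap 0.198 shift [-0.04  -0.086 -0.003] turn 0.0054
lever deg 39.03 rad 0.0866
```

```bash
python3 -m inch '[[-0.003,-0.02,0,0,0,0,-1],[-0.006,-0.04,0,0,0,0,-1],[-0.01,-0.058,0,0,0,0,-1],[-0.01,-0.058,0,0,0,0,-1],[-0.01,-0.058,0,0,0,0,-1]]' | tail -1
python3 -c "
from h import *
go([.463+.0017,.3072-.07376,.068],180);ang()"
```

```text
grasp_force: 35.0
t 16.43 tcp [0.4609 0.2375 0.0677] xang -179.58 tilt [-0.002  0.003 -1.   ] F [-5.7  3.8  2.8] gap 0.198 shift [-0.019 -0.02  -0.002] turn 0.0047
lever deg 48.11 rad 0.0868
```

```bash
python3 -m inch '[[-0.005,-0.01,0,0,0,0,-1],[-0.008,-0.02,0,0,0,0,-1],[-0.008,-0.02,0,0,0,0,-1],[-0.008,-0.02,0,0,0,0,-1],[-0.008,-0.02,0,0,0,0,-1]]' | tail -1
python3 -c "
from h import *
go([.463+.0017,.3072-.07376,.068],180);ang()
a=shot('wrist','w8.png')
z=cv2.resize(a[:,:,::-1],None,fx=1.5,fy=1.5,interpolation=2)
cv2.imwrite('pics/w8z.png',cv2.convertScaleAbs(z,alpha=1.3))
K,o,A=cam('wrist');np.savez('w8.npz',K=K,o=o,A=A)
c=cv2.imread('pics/w6.png')
shot('scene','s8.png')
"
```

```text
grasp_force: 35.0
t 16.85 tcp [0.4625 0.234  0.0677] xang -179.57 tilt [-0.002  0.004 -1.   ] F [-5.7  4.8  1.9] gap 0.197 shift [-0.011 -0.003 -0.002] turn 0.0048
lever deg 50.66 rad 0.0869
```

View pics/w8z.png

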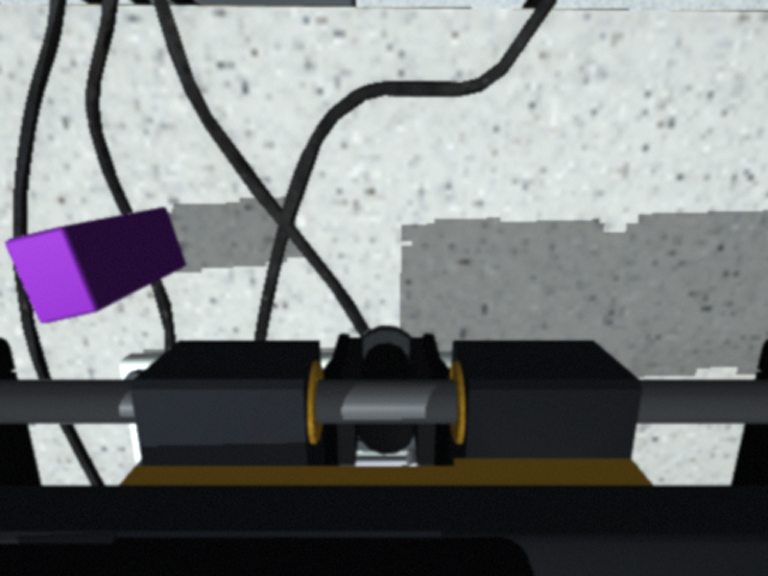

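```bash
python3 -m inch '[[-0.002,-0.003,0,0,0,0,-1],[-0.002,-0.003,0,0,0,0,-1],[-0.002,-0.003,0,0,0,0,-1],[-0.002,-0.003,0,0,0,0,-1],[-0.002,-0.003,0,0,0,0,-1],[-0.002,-0.003,0,0,0,0,-1]]' | tail -1
python3 -c "
from h import *
go([.463+.0017,.3072-.07376,.068],180);ang()
for t in('block','thin_block','reel','small_reel'):
    r=finder.trace('scene',t);print(t,[(round(x['confidence'],2),ray('scene',x['location'],.07 if 'block' in t else .02)[:2].round(3)) for x in r[:2]])"
```

```text
grasp_force: 35.0
t 17.45 tcp [0.4628 0.2335 0.0677] xang -179.59 tilt [-0.002  0.004 -1.   ] F [-5.2  5.7  1.4] gap 0.197 shift [-0.009 -0.    -0.002] turn 0.0046
lever deg 51.02 rad 0.0868
block [(0.33, array([0.512, 0.13 ]))]
thin_block []
reel [(0.74, array([ 0.388, -0.003])), (0.55, array([ 0.512, -0.321]))]
small_reel [(0.69, array([ 0.493, -0.014])), (0.68, array([ 0.506, -0.321]))]
```

```bash
python3 -c "
from workcell import job
print(job.sign_off())"
```

```text
the job is handed in; nothing more can be done
None
```

The setting block stands fully home in its own (middle) socket, and the lever is held at the third click (about 51°, worked out from the gripper position, since the jaws were out of view). I handed the job in at about 17.5 s.

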